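Free the seized bolt and switch off the amplifier's isolator

ROBOT

A 6-joint arm with a two-finger parallel gripper is mounted at the origin on the work surface. World frame = base frame: x ahead of the robot, y to its left, z up, the work surface at z = 0. Lengths are in m, angles in rad, forces in N, time in s.
With the tool pointing down it reaches from about 0.275 to 0.875 m from the base axis. Payload 12.5 kg.
Tool frame: the origin (TCP) lies midway between the tips of the shut fingers; the grasp point (between the pads) lies 19 mm behind it; x points along the fingers, y is the direction in which the jaws open and shut, and the axes are right-handed (so a half turn about x gives the same grasp; the last joint's range is limited). The gripper opens to 85 mm and grips with 20 to 120 N. Pads are 22 mm wide; open, the fingers measure 114 mm over their backs; the gripper's body (76 mm by 85 mm) begins 54 mm behind the grasp point. The pads swing forward as they close: fully open they stand 13 mm farther back than shut.
Start: joints at [1.141, 0.351, 1.652, -0, 1.139, -0.085], TCP at [0.186, 0.518, 0.231] pointing down, gripper open.
Joint ranges: [-2.75, 2.75], [-0.79, 2.1], [0.01, 2.65], [-1.57, 4.71], [0.07, 3.14], [-2.87, 2.87]. Speed limits (rad/s): [2.22, 2.22, 2.79, 3.14, 3.14, 3.14].

INTERFACE

Orientations are given as a unit quaternion [x, y, z, w].
In Python, from bench import ctrl gives the robot as it stands.
- The arm moves only by the tool move_arm, never from a script. Its argument "motion" is a list of rows, each a list of 2 entries, a list of its own where there are three numbers: the shift along the tool's x, y, z in cm, then the turn, a rotation vector about the tool's x, y, z in rad. A call has 1 to 12 rows; each row is the pose to reach, as a shift and turn from the pose commanded when the call began, along the tool's axes at that moment; what a row does not reach only later rows make up. A row lasts 1/10 s, in which the tool goes at most 50 mm and 8.59 degrees, less where a joint would pass 70% of its speed; a pose out of reach is approached as far as the arm can. A call with a gripper value outside its range is refused whole. "jaw" is the closure, from 0 (fully open) to 1 (shut), set as the call begins (left out, the last holds). The fingers move at their own pace and stop on an object; the grip force is fixed at half the most. Time passes only in rows, so rows that repeat a pose let the fingers close. It gives the time, the measured TCP pose, the force and the opening at its end, in the units of the state.
- ctrl.get_obs(): the state, without advancing time (a new reading comes with each control period).
- ctrl.read_camera(name): name is "scene" or "top" or "wrist"; returns a dict with "pixels" (400x640x3 uint8, blue, green, red), "fx", "fy", "cx", "cy" (pixels), "position" and "rotation" of the camera in the world. Camera axes: x right, y up, looking along -z (the intrinsics and any distortion apply to the point x, -y, -z); pixel columns grow to the right and rows downward; lengths in m; the calibration is good to about 2 mm. A picture is of the moment at which its call begins. There is no depth.
- ctrl.close_job(): hands the job in, once; it reports no verdict.
Trained networks look in a picture, given as the dict that the camera call returned (one of the last four; its "shot" number tells which), for a name from the list of things; names that differ only in an ending like _2 or _b are one class to them, and where a whole thing is asked for, a point or a joint stands for the part that bears it (a point fixed in the world has none). Each returns a list of dicts, best first, with "conf" (0 to 1); they miss things now and then, are a little off and sometimes report something else, mostly with a low value. They report only what shows in the picture. A call takes as long as a camera call. They do not tell look-alikes from the thing itself.
- ctrl.outline_of(picture, label): "mask" (400x640 bool, what is visible of it) and "rect" ([centre column, centre row, width, height] in pixels, round what is visible of it).
The state is a dict: "clock": time; "qpos": joint angles; "joint_vel": joint speeds; "effort": joint torques, N m; "tcp_pos": TCP position; "eef_rot": TCP orientation; "wrist_force": force on the tool from outside, world axes, zero at the start; "torque": the same for the moment, N m; "gripper_width": finger opening in m.
Only numpy, scipy, OpenCV 4.12 (cv2) and the standard library are available. Lean on these libraries where they do the work, as an engineer would, in place of code of your own. Each camera call takes 0.05 s, during which the arm holds its last target. There are 200 camera calls.

TASK

The rusted slide bolt that locks the cover of the propped-up amplifier is seized: work it to and fro with short strokes until it runs, and draw it right back to its stop. Then lift the loose cover off by its handle, lay it (not drop it) flat, handle up, in the middle of the white foam mat, and last push the red isolator paddle in the opened bay right over, away from the bolt. Do not knock over or shove the spray can, the screwdriver or the spool.

Things in the scene. Friction and masses are not known exactly. Their poses are not given: they have to be found in the camera images.
- chassis: fixed black amplifier chassis, 320 wide (y) x 200 x 85 mm, propped so its grey top panel slopes 30 degrees, low at the chassis's -x side, high at +x (up to 180 mm over the bench). Origin on the bench straight below the panel's centre, z up, y along the panel's width (level). Panel directions: u = (cos30,0,sin30) up the slope, v = y, n = (-sin30,0,cos30) out of the panel
- panel (a point): centre of the sloping panel's surface, 125 mm above the bench. In (u,v,n) mm from here: bolt along v at u=0; cover's underside centred at (0,55,0), in rim strips 5 mm high; under it the bay, an opening u -50..50, v -5..115, its bottom at n=-71
- bolt (a joint): draw of the rusted bolt (m), grows to the chassis's -y: 0 = shot through the cover's staple, clear of it from 0.026, 0.045 = right back at its stop. Seized: starts at 0.009, binds dead at 0.016 (at first maybe 0.009) drawn, 0.002 pushed in. Each full stroke between the dead ends loosens it; pulling harder does not. After 1 to 5 blocked pulls, each with a full push after it, a pull runs free
- bolt_tab (a point): point on the bolt's upright rusty tab, 50 mm out of the panel along n, on its centre line; moves with the bolt. Tab 12 mm thick (along v, the sliding way) x 28 mm (u), from n=18 to 68; at joint 0 at u=0, v=-60 mm. Brackets at v=-32 and -130 mm rise to n=24. Running takes about 6 N, loosening up to 15 N; press to 20-30 N at each dead end to be sure of a full stroke
- cover: loose aluminium cover plate 130 (x) x 160 (y) x 5 mm, 250 to 500 g, lying in the rim on the sloping panel, locked by the bolt. Origin at the centre of its underside, z out of the plate, at the start x = u, y = v, z = n of the chassis. A rusty staple (26 x 12 mm, 34 mm high) at y=-70 mm, through which the bolt passes
- cover_handle (a point): middle of the cover's black bar handle, 38 mm above the cover's underside along the cover's z; bar 12 mm (x) x 14 mm (z) x 90 mm long (along y), on two posts at y = +-40 mm, free beneath
- mat: fixed white foam mat 220 x 220 mm, 10 mm thick; origin at the centre of its underside
- isolator (a joint): angle of the red isolator paddle in the bay (rad): 0 = leaning towards the bolt (-v) side, 0.8 = right over towards +v; stays where it is left. About 2.5 N at its tip moves it
- isolator_tip (a point): middle of the free end of the red paddle (32 mm along u x 8 mm thick x 55 mm long, hinged at u=0, v=72, n=-66 mm; it swings in the v-n plane, 23 degrees either side of n; tip about 15 mm below the panel)
- spray: loose spray can, 60 mm across, 170 mm tall, standing; origin at its base; leave alone
- screwdriver: loose screwdriver 180 mm long, lying; origin at the underside of its middle; leave alone
- spool: loose blue solder spool, 60 mm across, 42 mm high, standing on its flange; origin at its base; leave alone
Mind the look-alikes: they are no part of the job. Leave any blue or purple look-alike of the cover alone.

How it is judged:
On the way, in this order (a step that is already met when the one before it is completed fails the run):
1. the bolt is drawn right back, the cover still in place (value of joint bolt above 0.04 m and distance of cover from where it was at the start of the episode below 0.03 m), for 0.1 s.
2. the cover is lifted off the chassis (distance of cover from where it was at the start of the episode above 0.06 m), for 0.1 s.
3. the cover lies flat in the middle of the mat and is let go (horizontal distance between cover and mat below 0.05 m and height (world z) of cover below 0.016 m and angle between cover's own z axis and vertical below 0.08 rad and contact force between the fingers and cover below 0.1 N), for 0.2 s.
4. the isolator is pushed right over (value of joint isolator above 0.7 rad), for 0.1 s.
At the end, for the whole second after the job is handed in: The bolt is drawn to within 5 mm of its stop, the cover lies still and flat (within 0.08 rad), handle up, on the mat with its centre within 50 mm of the mat's centre, and the isolator paddle is beyond 0.7 of its 0.8 rad (value of joint bolt above 0.04 m and value of joint isolator above 0.7 rad and horizontal distance between cover and mat below 0.05 m and height (world z) of cover below 0.016 m and angle between cover's own z axis and vertical below 0.08 rad and linear speed of cover below 0.02 m/s); the robot touches nothing.
It fails at once if the cover is dropped (it falls unheld at more than 0.6 m/s) (contact force between the fingers and cover below 0.05 N and linear speed of cover above 0.6 m/s).
It fails at once if the spray can is shoved 40 mm or tipped (distance of spray from where it was at the start of the episode above 0.04 m or angle between spray's own z axis and vertical above 0.4 rad).
It fails at once if the screwdriver is shoved 40 mm (distance of screwdriver from where it was at the start of the episode above 0.04 m).
It fails at once if the spool is shoved 40 mm (distance of spool from where it was at the start of the episode above 0.04 m).
It also fails if it takes over 67 s, if anything falls off the work surface, if the arm or the gripper's body presses on something with over 40 N, if the wrist force passes 120 N, or if a joint passes its speed limit or range.

## Working session

There is one attempt and no reset: what is moved stays moved. The work goes in short steps, Python scripts to look and compute and a tool call to move; the robot and the scene stay as the last step left them, time stands still between calls to the robot, and variables do not carry over. Pictures are saved under pics/ and viewed, about 8 in all and at most 12, crops included, and the job is handed in when it is done.

Besides the shell and the picture viewer there is one more tool, called after ">>>" in YAML: its name, and indented under it one key for each argument. move_arm: Moves the arm, as the interface text tells. Its arguments: {"type":"object","properties":{"motion":{"type":"array","items":{"type":"array"}},"jaw":{"type":"number"}},"required":["motion"]}

```bash
ls; mkdir -p pics; python3 - <<'E'
from bench import ctrl
import cv2,numpy as np
a=ctrl.read_camera("scene");b=ctrl.read_camera("top")
cv2.imwrite("pics/a.png",np.vstack([a["pixels"]]));cv2.imwrite("pics/b.png",b["pixels"])
for p in(a,b):
  print({k:np.round(v,3).tolist() if k!='pixels' else 0 for k,v in p.items()})
  for l in["chassis","bolt_tab","cover","cover_handle","mat","isolator_tip","spray","screwdriver","spool"]:
    try:
      print(l,[(round(d["conf"],2),np.round(d["rect"]).tolist()) for d in ctrl.outline_of(p,l)])
    except Exception as e: print(l,e)
print(ctrl.get_obs())
E
```

```text
pics
{'pixels': 0, 'fx': 508.399, 'fy': 508.399, 'cx': 325.458, 'cy': 201.776, 'position': [1.362, -0.283, 1.469], 'rotation': [0.226, 0.162, 0.568, 0.775], 'shot': 1}
chassis [(0.86, [281.0, 236.0, 110.0, 78.0])]
bolt_tab [(0.64, [250.0, 210.0, 26.0, 17.0])]
cover [(0.92, [165.0, 202.0, 55.0, 35.0]), (0.75, [390.0, 271.0, 59.0, 58.0]), (0.69, [236.0, 176.0, 50.0, 33.0]), (0.64, [296.0, 218.0, 59.0, 31.0])]
cover_handle [(0.97, [167.0, 203.0, 57.0, 37.0]), (0.96, [392.0, 271.0, 62.0, 62.0]), (0.95, [296.0, 219.0, 57.0, 30.0])]
mat [(0.87, [387.0, 191.0, 71.0, 58.0]), (0.68, [255.0, 213.0, 28.0, 21.0])]
isolator_tip [(0.28, [386.0, 194.0, 76.0, 61.0])]
spray [(0.81, [184.0, 241.0, 33.0, 42.0]), (0.75, [255.0, 211.0, 48.0, 23.0]), (0.66, [280.0, 237.0, 111.0, 76.0])]
screwdriver [(0.51, [311.0, 184.0, 31.0, 7.0])]
spool [(0.89, [454.0, 187.0, 11.0, 18.0])]
{'pixels': 0, 'fx': 479.616, 'fy': 479.616, 'cx': 313.423, 'cy': 198.41, 'position': [0.384, -0.024, 1.492], 'rotation': [0.044, -0.045, -0.701, 0.71], 'shot': 2}
chassis []
bolt_tab [(0.71, [398.0, 205.0, 36.0, 11.0])]
cover [(0.84,
[... 591 characters left out ...]
 [(0.94, [162.0, 200.0, 28.0, 18.0])]
{'clock': 1.0, 'qpos': array([ 1.14139178e+00,  3.50710802e-01,  1.65179404e+00,  1.34895309e-05,
        1.13911376e+00, -8.45499884e-02]), 'joint_vel': array([-0.00140488,  0.001601  , -0.00123441,  0.00049017, -0.00040712,
       -0.00024607]), 'effort': array([ 7.25452464e-04, -5.06014752e+01, -2.91657007e+01, -2.05088691e-05,
        4.78807106e-04,  3.52069503e-05]), 'tcp_pos': array([0.18587363, 0.51762398, 0.2312859 ]), 'eef_rot': array([ 0.12131543,  0.69662742, -0.12133097,  0.69661438]), 'wrist_force': array([-0.57209343,  0.38911386, -0.32777707]), 'torque': array([ 0.0456401 ,  0.02062439, -0.01026799]), 'gripper_width': 0.08596868169810346}
```

```bash
python3 - <<'E'
import cv2
a=cv2.imread("pics/a.png")[130:340,110:480];b=cv2.imread("pics/b.png")[70:350,130:530]
cv2.imwrite("pics/a2.png",cv2.resize(a,None,fx=2.15,fy=2.15,interpolation=3));cv2.imwrite("pics/b2.png",cv2.resize(b,None,fx=2,fy=2,interpolation=3))
E
```

```text
(no output)
```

View pics/a2.png

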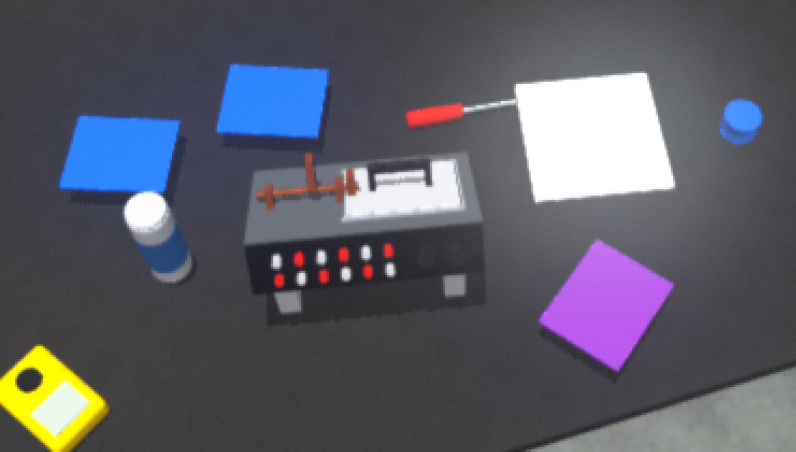

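View pics/b2.png

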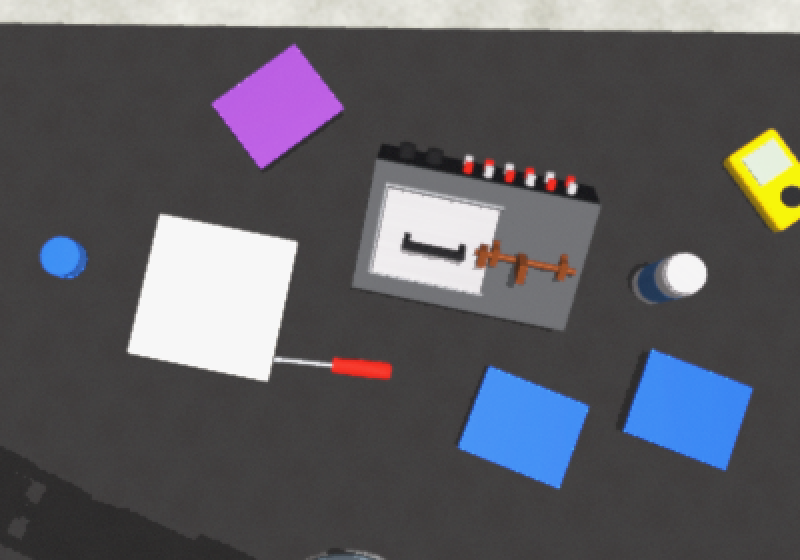

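The true cover is the white plate with the black handle on the chassis, at top-view crop (435,245). The blue plates at (523,427) and (688,410) and the purple one at (278,105) are look-alikes. The red handle at (360,368) is the screwdriver. The bolt tab is at about (518,268) and the mat at (213,297). Next I fit the chassis and mat poses.

```bash
cat >h.py <<'E'
import numpy as np, cv2
from scipy.spatial.transform import Rotation as R
from scipy.optimize import least_squares
def proj(c,P):
    q=R.from_quat(c["rotation"]).inv().apply(np.atleast_2d(P)-c["position"])
    return np.c_[c["cx"]+c["fx"]*q[:,0]/-q[:,2], c["cy"]-c["fy"]*q[:,1]/-q[:,2]]
def ray(c,px,z):
    d=R.from_quat(c["rotation"]).apply([(px[0]-c["cx"])/c["fx"],-(px[1]-c["cy"])/c["fy"],-1]); p=np.array(c["position"])
    return p+d*(z-p[2])/d[2]
T=R.from_euler('y',-30,degrees=True)  # columns u,v,n
def ch(pose,uvn): # uvn mm -> world
    return R.from_euler('z',pose[2]).apply(T.apply(np.atleast_2d(uvn)/1e3)+[0,0,.125])+[pose[0],pose[1],0]
E
python3 - <<'E'
from bench import ctrl
from h import *
a=ctrl.read_camera("scene");b=ctrl.read_camera("top")
C=[[100,160,0],[100,-160,0],[-100,-160,0],[-100,160,0]]
pb=np.array([[378,157],[600,205],[566,330],[352,288]])/2+[130,70]
pa=np.array([[482,220],[245,243],[254,172],[469,153]])/2.15+[110,130]
f=lambda x:np.r_[(proj(a,ch(x,C))-pa).ravel(),(proj(b,ch(x,C))-pb).ravel()]
s=least_squares(f,[.45,-.1,-.2]);print("chassis",s.x,np.round(s.fun,1))
for n,p in dict(tab=[0,-69,50],tabtop=[0,-69,68],handle=[0,55,38]).items():
    w=ch(s.x,[p]);print(n,w.round(4),(proj(a,w)-[110,130])*2.15,(proj(b,w)-[130,70])*2)
M=np.array([[110,110],[110,-110],[-110,-110],[-110,110]])/1e3
mb=np.array([[160,214],[298,241],[268,381],[128,353]])/2+[130,70]
ma=np.array([[674,187],[535,202],[514,84],[647,72]])/2.15+[110,130]
def mw(x):return R.from_euler('z',x[2]).apply(np.c_[M,np.full(4,.01)])+[x[0],x[1],0]
g=lambda x:np.r_[(proj(a,mw(x))-ma).ravel(),(proj(b,mw(x))-mb).ravel()]
m=least_squares(g,[.4,.2,-.2]);print("mat",m.x,np.round(m.fun,1))
for n,px,z in[("spraytop",(685,275),.17),("spool",(62,256),.04),("sd",(360,368),.01),("sdtip",(275,360),.01)]:print(n,ray(b,np.array(px)/2+[130,70],z))
np.save("fit.npy",[s.x,m.x])
E
```

```text
chassis [ 0.57613745 -0.17638314 -0.19359937] [-0.  -0.4 -0.8 -0.4 -0.2 -0.5 -1.1 -0.9 -0.8  0.3  0.5 -0.6 -1.  -0.4
 -0.1 -1.5]
tab [[ 0.5383 -0.2393  0.1683]] [[309.16763063 167.39184156]] [[521.30351744 268.77910862]]
tabtop [[ 0.5295 -0.2376  0.1839]] [[307.6475901  156.01541319]] [[521.92856302 273.86119291]]
handle [[ 0.5681 -0.1188  0.1579]] [[398.50596987 166.66431059]] [[434.11315426 247.48623388]]
mat [ 0.50937906  0.21221941 -0.18724465] [ 0.2 -1.1 -0.2 -1.5 -0.  -0.2 -0.9 -0.3  0.1 -0.6 -0.1 -0.3 -0.  -0.7
  0.  -1. ]
spraytop [ 0.5323521  -0.46604317  0.17      ]
spool [0.56398232 0.44044284 0.04      ]
sd [ 0.40035608 -0.01618541  0.01      ]
sdtip [0.41091881 0.11454946 0.01      ]
```

```bash
cat >>h.py <<'E'
def rotch(pose,s=1): # tool x=-n, y=s*v
    B=(R.from_euler('z',pose[2])*T).as_matrix(); u,v,n=B.T
    return R.from_matrix(np.c_[-n,s*v,s*u])
def rel(obs,p,rot):
    r0=R.from_quat(obs["eef_rot"]); 
    return np.round(r0.inv().apply(p-obs["tcp_pos"])*100,2).tolist(), np.round((r0.inv()*rot).as_rotvec(),3).tolist()
E
python3 - <<'E'
from bench import ctrl
from h import *
s,m=np.load("fit.npy");o=ctrl.get_obs()
print(R.from_quat(o["eef_rot"]).as_matrix().round(2))
for sg in(1,-1):print(sg,ch(s,[0,-69,160]),rel(o,ch(s,[0,-69,160])[0],rotch(s,sg)))
E
```

```text
[[ 0.    0.34  0.94]
 [ 0.    0.94 -0.34]
 [-1.    0.    0.  ]]
1 [[ 0.48435694 -0.22870271  0.26356406]] ([-3.23, -60.15, 53.32], [-0.148, -0.523, 0.04])
-1 [[ 0.48435694 -0.22870271  0.26356406]] ([-3.23, -60.15, 53.32], [2.893, 0.059, 0.775])
```

>>> move_arm:
  motion:
    - [[-7,-20,18],[0,0,0]]
    - [[-7,-20,18],[0,0,0]]
    - [[-7,-20,18],[0,0,0]]
    - [[-7,-20,18],[0,0,0]]
    - [[-7,-20,18],[0,0,0]]
    - [[-7,-20,18],[0,0,0]]
    - [[-7,-40,36],[-0.07,-0.26,0.02]]
    - [[-7,-40,36],[-0.07,-0.26,0.02]]
    - [[-7,-40,36],[-0.07,-0.26,0.02]]
    - [[-7,-40,36],[-0.07,-0.26,0.02]]
    - [[-7,-40,36],[-0.07,-0.26,0.02]]
    - [[-7,-40,36],[-0.07,-0.26,0.02]]
  jaw: 0.3

```text
clock: 2.3
tcp_pos: [0.3902, 0.0163, 0.3017]
eef_rot: [0.088, 0.602, -0.106, 0.786]
wrist_force: [0.7, 1.4, -0.4]
gripper_width: 0.0596
```

```bash
python3 - <<'E'
from bench import ctrl
from h import *
s,m=np.load("fit.npy");o=ctrl.get_obs()
print(o["clock"],o["tcp_pos"],o["qpos"],rel(o,ch(s,[0,-69,160])[0],rotch(s,1)))
E
```

```text
2.3 [0.390206   0.0162678  0.30169767] [-0.04376572 -0.16170689  2.06680592 -0.05993091  0.97985864 -1.31027427] ([7.54, -21.04, 14.27], [-0.08, -0.261, 0.022])
```

>>> move_arm:
  motion:
    - [[4,-11,7],[-0.04,-0.13,0.01]]
    - [[4,-11,7],[-0.04,-0.13,0.01]]
    - [[4,-11,7],[-0.04,-0.13,0.01]]
    - [[7.5,-21,14.3],[-0.08,-0.26,0.02]]
    - [[7.5,-21,14.3],[-0.08,-0.26,0.02]]
    - [[7.5,-21,14.3],[-0.08,-0.26,0.02]]
    - [[7.5,-21,14.3],[-0.08,-0.26,0.02]]
    - [[7.5,-21,14.3],[-0.08,-0.26,0.02]]

```text
clock: 3.1
tcp_pos: [0.4844, -0.2253, 0.2629]
eef_rot: [0.048, 0.499, -0.083, 0.861]
wrist_force: [-0.3, -0.1, -0.9]
gripper_width: 0.0597
```

```bash
python3 - <<'E'
from bench import ctrl
from h import *
s,m=np.load("fit.npy");o=ctrl.get_obs()
print(o["clock"],o["tcp_pos"],o["qpos"],rel(o,ch(s,[0,-69,160])[0],rotch(s,1)))
w=ctrl.read_camera("wrist");im=w["pixels"].copy()
for l in("bolt_tab","cover_handle","cover"):print(l,[(round(d["conf"],2),np.round(d["rect"],1).tolist()) for d in ctrl.outline_of(w,l)])
P=[[0,-69,68],[0,-69,50],[0,-69,18],[14,-63,68],[-14,-63,68],[14,-75,68],[-14,-75,68],[0,55,45],[0,15,45],[0,95,45],[0,100,0],[100,-160,0],[-100,-160,0],[0,-32,24],[0,-130,24]]
for p,q in zip(P,proj(w,ch(s,P))):
    print(p,q.round(1)); cv2.circle(im,tuple(int(t) for t in q),3,(0,255,0),1)
cv2.imwrite("pics/c.png",im)
E
```

```text
3.1 [ 0.48436114 -0.2252773   0.2629041 ] [-0.62688416  0.09060004  1.99559181  0.37273806  0.60913777 -2.26379541] ([-0.02, -0.34, 0.09], [0.001, -0.004, 0.0])
bolt_tab [(0.8, [300.8, 193.5, 181.3, 53.6]), (0.67, [397.6, 170.8, 403.8, 226.2])]
cover_handle [(0.86, [600.0, 228.0, 78.5, 93.0]), (0.78, [21.8, 20.4, 43.5, 39.8]), (0.64, [463.5, 172.7, 202.3, 152.9])]
cover [(0.88, [463.2, 174.5, 204.0, 151.2]), (0.77, [23.2, 20.6, 41.8, 41.1]), (0.59, [600.5, 230.9, 78.9, 89.9])]
[0, -69, 68] [313.  202.7]
[0, -69, 50] [313.2 195.9]
[0, -69, 18] [313.6 185.7]
[14, -63, 68] [321.7 222.2]
[-14, -63, 68] [321.9 182.6]
[14, -75, 68] [304.3 222.2]
[-14, -75, 68] [304.  182.6]
[0, 55, 45] [480.4 194.3]
[0, 15, 45] [426.5 194.2]
[0, 95, 45] [534.3 194.3]
[0, 100, 0] [509.6 181.1]
[100, -160, 0] [216.7 285.1]
[-100, -160, 0] [198.3  57. ]
[0, -32, 24] [359.9 187.5]
[0, -130, 24] [237.1 187.4]
```

View pics/c.png

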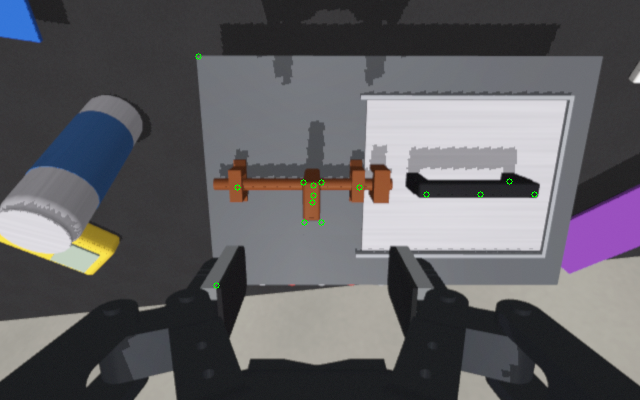

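The wrist view shows the tab at (312,200), with the predicted corners on it. The white cover with the black handle is at (463,175) and the spray can is well clear at (75,180). This is the true cover and bolt, so I go down and grip the tab.

>>> move_arm:
  motion:
    - [[4,-0.35,0.1],[0,0,0]]
    - [[8,-0.35,0.1],[0,0,0]]
    - [[11,-0.35,0.1],[0,0,0]]
    - [[12.8,-0.35,0.1],[0,0,0]]
    - [[12.8,-0.35,0.1],[0,0,0]]
    - [[12.8,-0.35,0.1],[0,0,0]]

```text
clock: 3.9
tcp_pos: [0.5473, -0.2401, 0.1535]
eef_rot: [0.047, 0.499, -0.083, 0.861]
wrist_force: [0.7, -1.7, -1.2]
gripper_width: 0.0597
```

>>> move_arm:
  motion:
    - [[0,0,0],[0,0,0]]
    - [[0,0,0],[0,0,0]]
    - [[0,0,0],[0,0,0]]
    - [[0,0,0],[0,0,0]]
    - [[0,0,0],[0,0,0]]
    - [[0,0,0],[0,0,0]]
    - [[0,0,0],[0,0,0]]
    - [[0,0,0],[0,0,0]]
  jaw: 1

```text
clock: 4.7
tcp_pos: [0.5473, -0.2409, 0.1538]
eef_rot: [0.047, 0.498, -0.083, 0.862]
wrist_force: [-5.6, 0.9, 8.0]
gripper_width: 0.011
```

```bash
cat > st.py <<'E'
from bench import ctrl
from h import *
s,m=np.load("fit.npy");o=ctrl.get_obs()
B=(R.from_euler('z',s[2])*T)
print("t",o["clock"],"uvn tip mm",(B.inv().apply(o["tcp_pos"]-ch(s,[0,0,0])[0])*1e3).round(1),"F uvn",B.inv().apply(o["wrist_force"]).round(1),"w",o["gripper_width"],"orient err",(rotch(s).inv()*R.from_quat(o["eef_rot"])).as_rotvec().round(3))
E
python3 st.py
```

```text
t 4.7 uvn tip mm [  0.6 -68.9  32.9] F uvn [-0.9 -0.2  9.8] w 0.010965168802159047 orient err [-0.002  0.001 -0.001]
```

>>> move_arm:
  motion:
    - [[0,-0.4,0],[0,0,0]]
    - [[0,-0.8,0],[0,0,0]]
    - [[0,-1.0,0],[0,0,0]]
    - [[0,-1.0,0],[0,0,0]]

```text
clock: 5.1
tcp_pos: [0.5457, -0.2486, 0.1538]
eef_rot: [0.048, 0.499, -0.082, 0.862]
wrist_force: [-0.8, 15.7, 11.1]
gripper_width: 0.0114
```

```bash
python3 st.py
```

```text
t 5.1 uvn tip mm [  0.6 -76.8  32.9] F uvn [ 2.3 15.3 11.6] w 0.011371930712567396 orient err [-0.003  0.003  0.003]
```

>>> move_arm:
  motion:
    - [[0,-0.2,0],[0,0,0]]
    - [[0,-0.2,0],[0,0,0]]
    - [[0,-0.2,0],[0,0,0]]

```text
clock: 5.4
tcp_pos: [0.5456, -0.2491, 0.1538]
eef_rot: [0.049, 0.499, -0.08, 0.861]
wrist_force: [4.0, 27.0, 13.7]
gripper_width: 0.0114
```

```bash
python3 st.py
```

```text
t 5.4 uvn tip mm [  0.5 -77.3  32.9] F uvn [ 5.8 27.3 12.5] w 0.011449483474316274 orient err [-0.003  0.003  0.006]
```

>>> move_arm:
  motion:
    - [[0,0.5,0],[0,0,0]]
    - [[0,1.0,0],[0,0,0]]
    - [[0,1.5,0],[0,0,0]]
    - [[0,2.0,0],[0,0,0]]
    - [[0,2.3,0],[0,0,0]]
    - [[0,2.3,0],[0,0,0]]
    - [[0,2.3,0],[0,0,0]]

```text
clock: 6.1
tcp_pos: [0.5488, -0.2337, 0.1539]
eef_rot: [0.046, 0.498, -0.086, 0.862]
wrist_force: [-16.9, -25.2, 2.9]
gripper_width: 0.011
```

```bash
python3 st.py
```

```text
t 6.1 uvn tip mm [  0.7 -61.5  32.9] F uvn [ -8.7 -28.    8.4] w 0.011038002330627204 orient err [-0.001 -0.001 -0.007]
```

>>> move_arm:
  motion:
    - [[0,-0.5,0],[0,0,0]]
    - [[0,-1.0,0],[0,0,0]]
    - [[0,-1.5,0],[0,0,0]]
    - [[0,-2.0,0],[0,0,0]]
    - [[0,-2.3,0],[0,0,0]]
    - [[0,-2.3,0],[0,0,0]]
    - [[0,-2.3,0],[0,0,0]]

```text
clock: 6.8
tcp_pos: [0.5455, -0.2493, 0.1538]
eef_rot: [0.049, 0.499, -0.081, 0.861]
wrist_force: [2.9, 25.2, 14.2]
gripper_width: 0.0113
```

```bash
python3 st.py
```

```text
t 6.8 uvn tip mm [  0.5 -77.4  32.9] F uvn [ 5.3 25.2 13.3] w 0.011331882771055277 orient err [-0.003  0.003  0.005]
```

Blocked again, so another push and pull.

>>> move_arm:
  motion:
    - [[0,0.5,0],[0,0,0]]
    - [[0,1.0,0],[0,0,0]]
    - [[0,1.5,0],[0,0,0]]
    - [[0,2.0,0],[0,0,0]]
    - [[0,2.3,0],[0,0,0]]
    - [[0,2.3,0],[0,0,0]]
    - [[0,2.3,0],[0,0,0]]

```text
clock: 7.5
tcp_pos: [0.5488, -0.2337, 0.1539]
eef_rot: [0.046, 0.498, -0.086, 0.862]
wrist_force: [-17.5, -25.9, 4.0]
gripper_width: 0.011
```

>>> move_arm:
  motion:
    - [[0,-0.5,0],[0,0,0]]
    - [[0,-1.0,0],[0,0,0]]
    - [[0,-1.5,0],[0,0,0]]
    - [[0,-2.0,0],[0,0,0]]
    - [[0,-2.3,0],[0,0,0]]
    - [[0,-2.3,0],[0,0,0]]
    - [[0,-2.3,0],[0,0,0]]

```text
clock: 8.2
tcp_pos: [0.5455, -0.2493, 0.1538]
eef_rot: [0.049, 0.499, -0.081, 0.861]
wrist_force: [2.7, 26.6, 13.7]
gripper_width: 0.0113
```

```bash
python3 st.py
```

```text
t 8.2 uvn tip mm [  0.5 -77.4  32.9] F uvn [ 4.7 26.6 13.1] w 0.011346756541169161 orient err [-0.003  0.003  0.005]
```

>>> move_arm:
  motion:
    - [[0,0.5,0],[0,0,0]]
    - [[0,1.0,0],[0,0,0]]
    - [[0,1.5,0],[0,0,0]]
    - [[0,2.0,0],[0,0,0]]
    - [[0,2.3,0],[0,0,0]]
    - [[0,2.3,0],[0,0,0]]
    - [[0,2.3,0],[0,0,0]]

```text
clock: 8.9
tcp_pos: [0.5488, -0.2337, 0.1539]
eef_rot: [0.046, 0.498, -0.086, 0.862]
wrist_force: [-17.5, -25.8, 5.2]
gripper_width: 0.0111
```

>>> move_arm:
  motion:
    - [[0,-0.5,0],[0,0,0]]
    - [[0,-1.0,0],[0,0,0]]
    - [[0,-1.5,0],[0,0,0]]
    - [[0,-2.0,0],[0,0,0]]
    - [[0,-2.3,0],[0,0,0]]
    - [[0,-2.3,0],[0,0,0]]
    - [[0,-2.3,0],[0,0,0]]

```text
clock: 9.6
tcp_pos: [0.5451, -0.2521, 0.1538]
eef_rot: [0.048, 0.499, -0.083, 0.862]
wrist_force: [-5.3, 5.7, 8.8]
gripper_width: 0.0114
```

```bash
python3 st.py
```

```text
t 9.6 uvn tip mm [  0.6 -80.3  32.9] F uvn [-1.   4.6 10.8] w 0.011429653869016145 orient err [-0.002  0.002  0.001]
```

It runs now, so I draw it to the stop.

>>> move_arm:
  motion:
    - [[0,-0.5,0],[0,0,0]]
    - [[0,-1.0,0],[0,0,0]]
    - [[0,-1.5,0],[0,0,0]]
    - [[0,-2.0,0],[0,0,0]]
    - [[0,-2.4,0],[0,0,0]]
    - [[0,-2.7,0],[0,0,0]]
    - [[0,-2.7,0],[0,0,0]]
    - [[0,-2.7,0],[0,0,0]]

```text
clock: 10.4
tcp_pos: [0.5401, -0.2772, 0.1538]
eef_rot: [0.048, 0.499, -0.082, 0.861]
wrist_force: [-2.8, 14.9, 12.0]
gripper_width: 0.0108
```

```bash
python3 st.py
```

```text
t 10.4 uvn tip mm [   0.6 -105.9   32.9] F uvn [ 1.2 14.1 13.2] w 0.010760277146212596 orient err [-0.003  0.003  0.003]
```

>>> move_arm:
  motion:
    - [[0,0.2,0],[0,0,0]]
    - [[0,0.2,0],[0,0,0]]
    - [[0,0.2,0],[0,0,0]]
    - [[0,0.2,0],[0,0,0]]
    - [[0,0.2,0],[0,0,0]]
    - [[-3,0.2,0],[0,0,0]]
    - [[-7,0.2,0],[0,0,0]]
    - [[-11,0.2,0],[0,0,0]]
    - [[-13,0.2,0],[0,0,0]]
    - [[-13,0.2,0],[0,0,0]]
  jaw: 0.3

```text
clock: 11.4
tcp_pos: [0.4767, -0.2652, 0.2685]
eef_rot: [0.046, 0.497, -0.084, 0.862]
wrist_force: [0.8, -0.9, -0.5]
gripper_width: 0.06
```

```bash
python3 st.py; python3 - <<'E'
from bench import ctrl
from h import *
s,m=np.load("fit.npy");o=ctrl.get_obs()
w=ctrl.read_camera("wrist");im=w["pixels"].copy()
P=[[0,-105,68],[0,55,45],[0,10,45],[0,100,45],[6,55,45],[-6,55,45],[65,135,5],[-65,135,5],[-65,-25,5],[65,-25,5],[0,55,31]]
for p,q in zip(P,proj(w,ch(s,P))): print(p,q.round(1)); cv2.circle(im,tuple(int(t) for t in q),2,(0,255,0),1)
cv2.imwrite("pics/d.png",im)
# handle grasp: jaws along u. tool x=-n,y=u or -u ; grasp n=38 -> tip 19
B=(R.from_euler('z',s[2])*T).as_matrix();u,v,n=B.T
for sg in(1,-1):
    r=R.from_matrix(np.c_[-n,sg*u,-sg*v]);print(sg,rel(o,ch(s,[0,55,120])[0],r))
E
```

```text
t 11.4 uvn tip mm [   2.  -106.2  164.5] F uvn [ 0.6 -0.8 -0.9] w 0.06000085773009119 orient err [-0.003 -0.001 -0.003]
[0, -105, 68] [320.1 196. ]
[0, 55, 45] [532.8 188.7]
[0, 10, 45] [472.9 188.5]
[0, 100, 45] [592.8 188.9]
[6, 55, 45] [531.5 196.4]
[-6, 55, 45] [534.2 180.9]
[65, 135, 5] [583.7 247.7]
[-65, 135, 5] [616.4  99.1]
[-65, -25, 5] [418.7  98.5]
[65, -25, 5] [407.3 247.1]
[0, 55, 31] [522.6 184.3]
1 ([4.41, 16.14, -0.16], [1.574, 0.003, 0.001])
-1 ([4.41, 16.14, -0.16], [-1.568, -0.001, 0.003])
```

View pics/d.png

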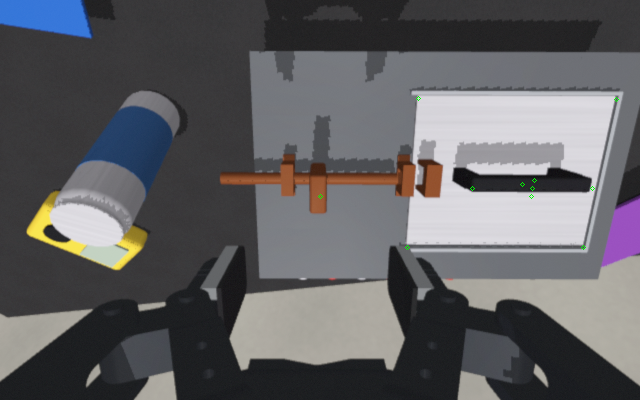

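The bolt tab now sits at (318,188), at its stop near v=-105, and the cover is still in its rim. The handle bar is centred at about (530,186). I turn 90° over the handle.

>>> move_arm:
  motion:
    - [[2,8,0],[0.5,0,0]]
    - [[2,8,0],[0.5,0,0]]
    - [[4.4,16.1,-0.2],[1.57,0,0]]
    - [[4.4,16.1,-0.2],[1.57,0,0]]
    - [[4.4,16.1,-0.2],[1.57,0,0]]
    - [[4.4,16.1,-0.2],[1.57,0,0]]
    - [[4.4,16.1,-0.2],[1.57,0,0]]
    - [[4.4,16.1,-0.2],[1.57,0,0]]
    - [[4.4,16.1,-0.2],[1.57,0,0]]
    - [[4.4,16.1,-0.2],[1.57,0,0]]
    - [[4.4,16.1,-0.2],[1.57,0,0]]
    - [[4.4,16.1,-0.2],[1.57,0,0]]

```text
clock: 12.65
tcp_pos: [0.5272, -0.11, 0.2246]
eef_rot: [0.644, 0.294, -0.413, 0.573]
wrist_force: [1.2, 0.3, -0.3]
gripper_width: 0.0598
```

```bash
python3 - <<'E'
from bench import ctrl
from h import *
s,m=np.load("fit.npy");o=ctrl.get_obs()
w=ctrl.read_camera("wrist");im=w["pixels"].copy()
P=[[0,55,45],[0,10,45],[0,100,45],[6,55,45],[-6,55,45],[65,135,5],[-65,135,5],[-65,-25,5],[65,-25,5]]
for p,q in zip(P,proj(w,ch(s,P))): cv2.circle(im,tuple(int(t) for t in q),2,(0,255,0),1)
cv2.imwrite("pics/e.png",im)
B=(R.from_euler('z',s[2])*T).as_matrix();u,v,n=B.T
r=R.from_matrix(np.c_[-n,u,-v]);print(o["qpos"],rel(o,ch(s,[0,55,19])[0],r))
E
```

```text
[-0.32448895  0.14576187  2.04109673  0.1522584   0.44432825 -0.24884617] ([9.76, 0.34, 0.07], [-0.003, -0.0, 0.005])
```

View pics/e.png

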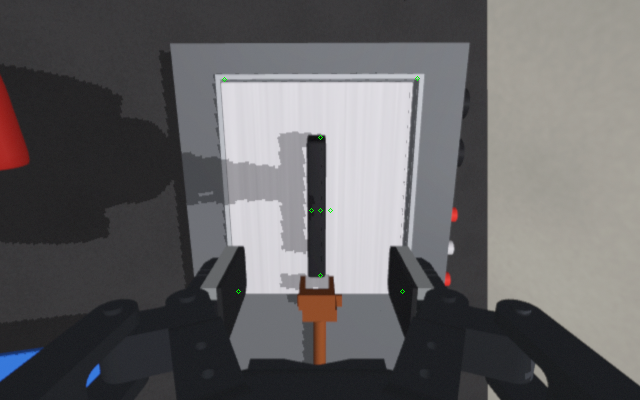

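The bar spans columns 307–326, about 2–3 mm toward -u of the prediction. I correct for that, go down and grip.

>>> move_arm:
  motion:
    - [[4,0.12,0.1],[0,0,0]]
    - [[7,0.12,0.1],[0,0,0]]
    - [[9,0.12,0.1],[0,0,0]]
    - [[9.7,0.12,0.1],[0,0,0]]
    - [[9.7,0.12,0.1],[0,0,0]]

```text
clock: 13.2
tcp_pos: [0.5751, -0.1206, 0.1413]
eef_rot: [0.642, 0.295, -0.412, 0.576]
wrist_force: [-0.6, 0.2, -0.2]
gripper_width: 0.0599
```

>>> move_arm:
  motion:
    - [[0,0,0],[0,0,0]]
    - [[0,0,0],[0,0,0]]
    - [[0,0,0],[0,0,0]]
    - [[0,0,0],[0,0,0]]
    - [[0,0,0],[0,0,0]]
    - [[0,0,0],[0,0,0]]
    - [[0,0,0],[0,0,0]]
    - [[0,0,0],[0,0,0]]
  jaw: 1

```text
clock: 14.0
tcp_pos: [0.5749, -0.1207, 0.1434]
eef_rot: [0.642, 0.294, -0.411, 0.576]
wrist_force: [-7.7, 1.9, 6.6]
gripper_width: 0.0109
```

```bash
python3 st.py
```

```text
t 14.0 uvn tip mm [-1.2 54.4 21.9] F uvn [-3.6  0.4  9.7] w 0.01085300157371602 orient err [ 1.568  0.002 -0.002]
```

>>> move_arm:
  motion:
    - [[-1,0,0],[0,0,0]]
    - [[-2,0,0],[0,0,0]]
    - [[-4,0,0],[0,0,0]]
    - [[-6,0,0],[0,0,0]]
    - [[-8,0,0],[0,0,0]]
    - [[-10,0,0],[0,0,0]]
    - [[-11.5,0,0],[0,0,0]]
    - [[-12,0,0],[0,0,0]]
    - [[-12,0,0],[0,0,0]]

```text
clock: 14.9
tcp_pos: [0.5166, -0.1094, 0.2476]
eef_rot: [0.642, 0.294, -0.411, 0.576]
wrist_force: [0.1, -0.1, -4.7]
gripper_width: 0.0107
```

```bash
python3 st.py; python3 - <<'E'
from bench import ctrl
from h import *
s,m=np.load("fit.npy");o=ctrl.get_obs()
w=ctrl.read_camera("wrist");t=ctrl.read_camera("scene")
cv2.imwrite("pics/f.png",np.hstack([w["pixels"],t["pixels"][100:300,100:500].repeat(2,0).repeat(2,1)])[:, :])
# target: tool straight down, jaw dir horizontal x' with same yaw; above mat
r0=R.from_quat(o["eef_rot"]).as_matrix();z=r0[:,2]; z=np.r_[z[:2],0];z/=np.linalg.norm(z);x=np.array([0,0,-1.]);y=np.cross(z,x)
rd=R.from_matrix(np.c_[x,y,z]);
for p in([.40,0.05,.30],[m[0],m[1],.30]):print(p,rel(o,np.array(p),rd))
E
```

```text
t 14.9 uvn tip mm [ -0.4  54.3 141.9] F uvn [-2.2 -0.1 -4.1] w 0.010655938384999404 orient err [ 1.568e+00  1.000e-03 -1.000e-03]
[0.4, 0.05, 0.3] ([-11.78, -9.92, -13.42], [0.001, 0.002, -0.522])
[np.float64(0.5093790604024175), np.float64(0.21221940741098008), 0.3] ([-7.99, -3.27, -31.43], [0.001, 0.002, -0.522])
```

>>> move_arm:
  motion:
    - [[-4,-1.5,-6],[0,0,-0.1]]
    - [[-7,-2.5,-10],[0,0,-0.2]]
    - [[-8,-3.2,-14],[0,0,-0.3]]
    - [[-8,-3.2,-18],[0,0,-0.4]]
    - [[-8,-3.2,-22],[0,0,-0.52]]
    - [[-8,-3.2,-26],[0,0,-0.52]]
    - [[-8,-3.2,-29.5],[0,0,-0.52]]
    - [[-8,-3.2,-31.4],[0,0,-0.52]]
    - [[-8,-3.2,-31.4],[0,0,-0.52]]
    - [[-8,-3.2,-31.4],[0,0,-0.52]]
    - [[-8,-3.2,-31.4],[0,0,-0.52]]

```text
clock: 16.1
tcp_pos: [0.5101, 0.2111, 0.2994]
eef_rot: [-0.545, -0.449, 0.546, -0.451]
wrist_force: [0.5, 0.2, -3.8]
gripper_width: 0.011
```

```bash
python3 - <<'E'
from bench import ctrl
from h import *
s,m=np.load("fit.npy");o=ctrl.get_obs()
print(o["tcp_pos"],o["wrist_force"],R.from_quat(o["eef_rot"]).as_matrix().round(3))
w=ctrl.read_camera("wrist");t=ctrl.read_camera("scene")
cv2.imwrite("pics/f.png",np.vstack([cv2.resize(w["pixels"],(480,300)),cv2.resize(t["pixels"][120:308,200:500],(480,300))]))
r0=R.from_quat(o["eef_rot"]).as_matrix();z=r0[:,2]; z=np.r_[z[:2],0];z/=np.linalg.norm(z);x=np.array([0,0,-1.]);y=np.cross(z,x)
rd=R.from_matrix(np.c_[x,y,z]);print(rel(o,np.array([m[0],m[1],.03]),rd))
E
```

```text
[0.51013319 0.21110449 0.29937354] [ 0.46874457  0.24856339 -3.81460268] [[ 0.     0.982 -0.19 ]
 [-0.002 -0.19  -0.982]
 [-1.     0.001  0.002]]
([26.94, -0.11, -0.15], [0.0, 0.002, -0.001])
```

View pics/f.png

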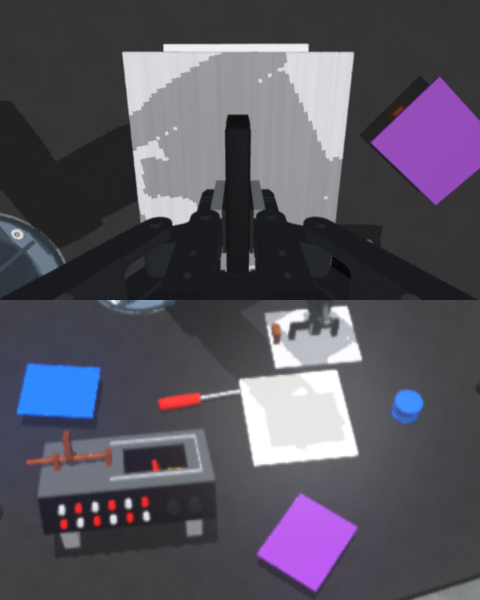

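The cover is held level over the mat. In the open bay the red paddle shows at about (155,465). I lower the cover.

>>> move_arm:
  motion:
    - [[4,-0.1,-0.1],[0,0,0]]
    - [[8,-0.1,-0.1],[0,0,0]]
    - [[12,-0.1,-0.1],[0,0,0]]
    - [[16,-0.1,-0.1],[0,0,0]]
    - [[20,-0.1,-0.1],[0,0,0]]
    - [[23,-0.1,-0.1],[0,0,0]]
    - [[25,-0.1,-0.1],[0,0,0]]
    - [[26,-0.1,-0.1],[0,0,0]]
    - [[26.3,-0.1,-0.1],[0,0,0]]
    - [[26.3,-0.1,-0.1],[0,0,0]]

```text
clock: 17.2
tcp_pos: [0.51, 0.2125, 0.0374]
eef_rot: [0.546, 0.449, -0.545, 0.451]
wrist_force: [-0.6, -0.6, -3.5]
gripper_width: 0.0107
```

>>> move_arm:
  motion:
    - [[0.15,0,0],[0,0,0]]
    - [[0.3,0,0],[0,0,0]]
    - [[0.4,0,0],[0,0,0]]
    - [[0.4,0,0],[0,0,0]]

```text
clock: 17.6
tcp_pos: [0.5095, 0.2126, 0.033]
eef_rot: [-0.545, -0.449, 0.546, -0.451]
wrist_force: [0.1, -0.5, -3.9]
gripper_width: 0.0106
```

>>> move_arm:
  motion:
    - [[0.1,0,0],[0,0,0]]
    - [[0.2,0,0],[0,0,0]]
    - [[0.2,0,0],[0,0,0]]

```text
clock: 17.9
tcp_pos: [0.5096, 0.2126, 0.031]
eef_rot: [-0.545, -0.449, 0.546, -0.451]
wrist_force: [-1.5, -0.9, 0.5]
gripper_width: 0.0106
```

>>> move_arm:
  motion:
    - [[0.05,0,0],[0,0,0]]
    - [[0.05,0,0],[0,0,0]]
    - [[0.05,0,0],[0,0,0]]
    - [[0.05,0,0],[0,0,0]]
    - [[0,0,0],[0,0,0]]
    - [[-3,0,0],[0,0,0]]
    - [[-7,0,0],[0,0,0]]
    - [[-11,0,0],[0,0,0]]
    - [[-16,0,0],[0,0,0]]
    - [[-21,0,0],[0,0,0]]
    - [[-26,0,0],[0,0,0]]
  jaw: 0.3

```text
clock: 19.0
tcp_pos: [0.5089, 0.2128, 0.2931]
eef_rot: [-0.545, -0.449, 0.546, -0.451]
wrist_force: [0.7, 0.1, 0.3]
gripper_width: 0.0597
```

```bash
python3 - <<'E'
from bench import ctrl
from h import *
s,m=np.load("fit.npy");o=ctrl.get_obs()
t=ctrl.read_camera("scene");b=ctrl.read_camera("top")
cv2.imwrite("pics/g.png",np.vstack([cv2.resize(t["pixels"][120:270,200:480],(560,300)),cv2.resize(b["pixels"][120:270,190:470],(560,300))]))
print(o["tcp_pos"],o["wrist_force"],o["qpos"])
# isolator: fingers shut, tool x=-n, jaw along v (y=+v): tip goals
B=(R.from_euler('z',s[2])*T).as_matrix();u,v,n=B.T
for sg,r in((1,rotch(s,1)),("u",R.from_matrix(np.c_[-n,u,-v]))): print(sg,[rel(o,ch(s,[-2,25,k])[0],r) for k in(120,)])
a=np.radians(23)
print("tip0 uvn",[0,72-55*np.sin(a),-66+55*np.cos(a)])
E
```

```text
[0.50888823 0.21284811 0.29310492] [0.65996902 0.06921835 0.32339715] [ 0.31268458  0.297187    1.56960833 -0.00202827  1.27441112  0.50424739]
1 [([6.58, 7.82, 34.41], [-1.529, -0.409, 0.41])]
u [([6.58, 7.82, 34.41], [0.003, 0.001, 0.522])]
tip0 uvn [0, np.float64(50.50978793308994), np.float64(-15.372233060115782)]
```

View pics/g.png

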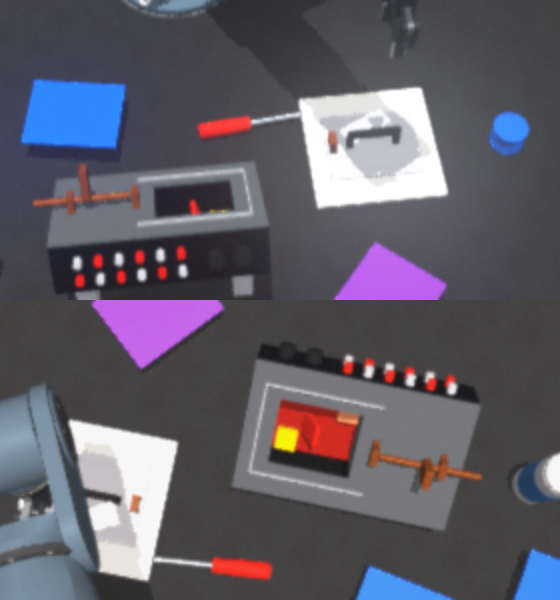

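The cover lies on the mat with its handle up, staple to the right in the top view. The open bay shows the red paddle at lower-panel crop (310,432), with a yellow block at (286,440) on the +v side. I go over the bay, jaws shut.

>>> move_arm:
  motion:
    - [[0,4,17],[0,0,0.2]]
    - [[0,4,17],[0,0,0.2]]
    - [[0,4,17],[0,0,0.2]]
    - [[0,4,17],[0,0,0.2]]
    - [[6.6,7.8,34.4],[0,0,0.52]]
    - [[6.6,7.8,34.4],[0,0,0.52]]
    - [[6.6,7.8,34.4],[0,0,0.52]]
    - [[6.6,7.8,34.4],[0,0,0.52]]
    - [[6.6,7.8,34.4],[0,0,0.52]]
    - [[6.6,7.8,34.4],[0,0,0.52]]
    - [[6.6,7.8,34.4],[0,0,0.52]]
  jaw: 1

```text
clock: 20.2
tcp_pos: [0.5207, -0.1389, 0.2256]
eef_rot: [0.642, 0.294, -0.411, 0.576]
wrist_force: [0.3, -0.1, 0.2]
gripper_width: -0.0001
```

```bash
python3 st.py; python3 - <<'E'
from bench import ctrl
from h import *
s,m=np.load("fit.npy");o=ctrl.get_obs()
w=ctrl.read_camera("wrist");im=w["pixels"].copy()
P=[[-16,50.5,-15],[16,50.5,-15],[-50,-5,0],[50,-5,0],[50,115,0],[-50,115,0],[-2,25,-38]]
for p,q in zip(P,proj(w,ch(s,P))): print(p,q.round(0));cv2.circle(im,tuple(int(t) for t in q),2,(0,255,0),1)
cv2.imwrite("pics/k.png",im)
B=(R.from_euler('z',s[2])*T).as_matrix();u,v,n=B.T
print(rel(o,ch(s,[-2,25,-38])[0],R.from_matrix(np.c_[-n,u,-v])))
E
```

```text
t 20.2 uvn tip mm [ -3.   26.1 117.9] F uvn [ 0.4 -0.1  0. ] w -0.00012925246827210762 orient err [ 1.567  0.002 -0.002]
[-16, 50.5, -15] [300. 155.]
[16, 50.5, -15] [341. 156.]
[-50, -5, 0] [255. 230.]
[50, -5, 0] [385. 230.]
[50, 115, 0] [394.  65.]
[-50, 115, 0] [248.  65.]
[-2, 25, -38] [318. 181.]
([15.59, 0.14, 0.11], [0.003, -0.0, 0.003])
```

View pics/k.png

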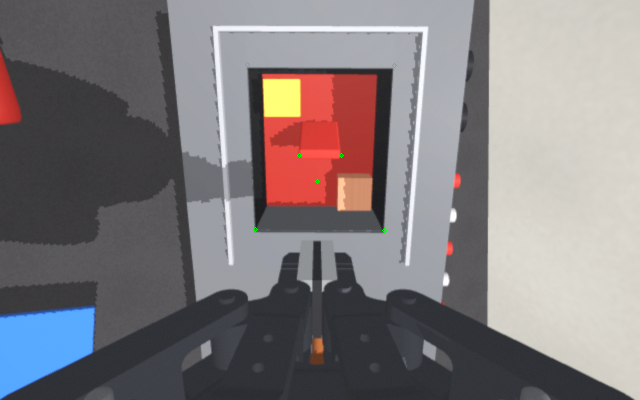

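The paddle's tip edge at (320,155) matches the prediction. An orange block at (355,192) sits on the +u side and a yellow one at (282,98), so I enter offset to -u and stay shallow.

>>> move_arm:
  motion:
    - [[4,-0.9,-0.2],[0,0,0]]
    - [[8,-0.9,-0.2],[0,0,0]]
    - [[11,-0.9,-0.2],[0,0,0]]
    - [[12.5,-0.9,-0.2],[0,0,0]]
    - [[13.5,-0.9,-0.2],[0,0,0]]
    - [[14.3,-0.9,-0.2],[0,0,0]]
    - [[15,-0.9,-0.2],[0,0,0]]
    - [[15,-0.9,-0.2],[0,0,0]]

```text
clock: 21.05
tcp_pos: [0.5869, -0.1504, 0.0908]
eef_rot: [0.642, 0.294, -0.411, 0.576]
wrist_force: [-0.4, -0.5, 0.1]
gripper_width: 0.0
```

```bash
python3 st.py
```

```text
t 21.05 uvn tip mm [-12.3  27.6 -32.4] F uvn [-0.2 -0.5  0.3] w 1.3495824058665124e-05 orient err [ 1.567  0.002 -0.002]
```

Now push toward +v (tool -z).

>>> move_arm:
  motion:
    - [[0,0,-0.6],[0,0,0]]
    - [[0,0,-1.2],[0,0,0]]
    - [[0,0,-1.8],[0,0,0]]
    - [[0,0,-2.4],[0,0,0]]
    - [[0,0,-3.0],[0,0,0]]
    - [[0,0,-3.6],[0,0,0]]
    - [[0,0,-4.0],[0,0,0]]
    - [[0,0,-4.2],[0,0,0]]
    - [[0,0,-4.2],[0,0,0]]

```text
clock: 21.95
tcp_pos: [0.5949, -0.1095, 0.0915]
eef_rot: [0.643, 0.294, -0.411, 0.576]
wrist_force: [0.0, -0.8, 0.7]
gripper_width: -0.0001
```

```bash
python3 st.py
```

```text
t 21.95 uvn tip mm [-11.9  69.3 -31.8] F uvn [ 0.5 -0.8  0.5] w -0.00012289207464861074 orient err [ 1.568e+00  1.000e-03 -1.000e-03]
```

>>> move_arm:
  motion:
    - [[0,0,-0.3],[0,0,0]]
    - [[0,0,-0.5],[0,0,0]]
    - [[0,0,-0.5],[0,0,0]]

```text
clock: 22.25
tcp_pos: [0.5957, -0.1063, 0.0912]
eef_rot: [0.643, 0.293, -0.412, 0.576]
wrist_force: [-5.1, -21.0, 1.2]
gripper_width: -0.0001
```

```bash
python3 st.py
```

```text
t 22.25 uvn tip mm [-12.   72.5 -32.2] F uvn [ -0.2 -21.6   1.6] w -0.00010414686476400071 orient err [ 1.569e+00 -1.000e-03 -2.000e-03]
```

At the stop, with 21 N where predicted (v≈72). I back off, lift out and check.

>>> move_arm:
  motion:
    - [[0,0,1],[0,0,0]]
    - [[0,0,2],[0,0,0]]
    - [[-3,0,2],[0,0,0]]
    - [[-7,0,2],[0,0,0]]
    - [[-11,0,2],[0,0,0]]
    - [[-15,0,2],[0,0,0]]
    - [[-15,0,2],[0,0,0]]
    - [[-15,0,2],[0,0,0]]

```text
clock: 23.05
tcp_pos: [0.5185, -0.1096, 0.2216]
eef_rot: [0.643, 0.294, -0.411, 0.576]
wrist_force: [0.1, -0.2, -0.8]
gripper_width: -0.0002
```

```bash
python3 - <<'E'
from bench import ctrl
from h import *
s,m=np.load("fit.npy")
w=ctrl.read_camera("wrist");t=ctrl.read_camera("top");im=w["pixels"].copy()
P=[[-16,93.5,-15],[16,93.5,-15]]
for p,q in zip(P,proj(w,ch(s,P))): cv2.circle(im,tuple(int(t) for t in q),2,(0,255,0),1)
d=ctrl.outline_of(t,"cover")
for k in d: print(k["conf"],k["rect"],ray(t,k["rect"][:2],.015),"mat",m)
cv2.imwrite("pics/l.png",np.vstack([im[30:260,180:460].repeat(2,1)[:, :].repeat(1,0),cv2.resize(t["pixels"][120:270,190:470],(560,300))]))
E
```

```text
0.94 [475.1, 276.3, 63.1, 58.2] [ 0.33920926 -0.51959242  0.015     ] mat [ 0.50937906  0.21221941 -0.18724465]
0.86 [270.5, 124.0, 62.4, 61.0] [0.8076593  0.11437847 0.015     ] mat [ 0.50937906  0.21221941 -0.18724465]
0.75 [403.2, 206.3, 40.6, 15.3] [ 0.55079148 -0.30306584  0.015     ] mat [ 0.50937906  0.21221941 -0.18724465]
0.71 [235.8, 218.4, 60.6, 47.1] [0.50658857 0.21431965 0.015     ] mat [ 0.50937906  0.21221941 -0.18724465]
0.69 [395.9, 286.8, 58.1, 59.6] [ 0.30471803 -0.27818031  0.015     ] mat [ 0.50937906  0.21221941 -0.18724465]
```

View pics/l.png

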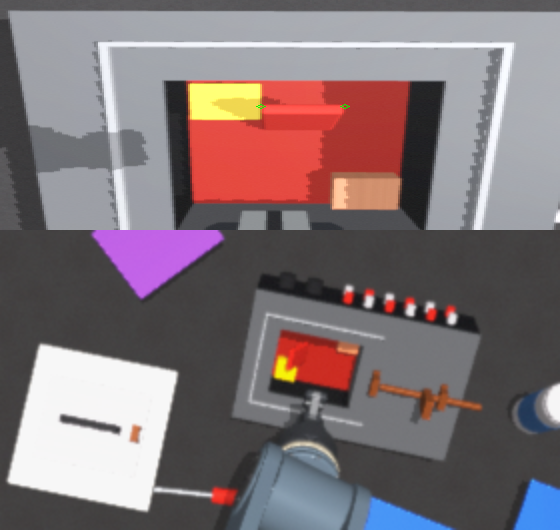

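The paddle tip at (303,106) lies on the predicted fully-over marks. The cover is centred on the mat, about 4 mm off by the network, and the bolt is back. I hand in.

```bash
python3 -c "
from bench import ctrl
o=ctrl.get_obs();print(o['clock'],o['wrist_force'],o['joint_vel'].round(3));print(ctrl.close_job())"
```

```text
23.2 [ 0.08655638 -0.13669195 -0.62614341] [-0.001  0.008 -0.002 -0.001  0.001  0.001]
the job is handed in; nothing more can be done
None
```

The job is done and handed in at 23.2 s of the 67 s allowed; the hand-in gives no verdict.

- **Bolt:** After three blocked pulls, each with a full push after it (25–28 N at the dead ends), the fourth pull ran free. I drew it to its stop at v ≈ -106 mm, and the last picture shows it still back.
- **Cover:** It came off by its handle and was held level, then lowered until the mat took its weight before I let go. The last picture shows it handle up, about 4 mm from the mat's centre. Flatness was judged only from the level hold and the pictures, not measured.
- **Isolator:** I pushed it until it stopped at about 21 N, where I had predicted. Its tip then lay on the marks for the fully-over position.
- **Other things:** The spray can, screwdriver and spool were not touched as far as I could tell. At hand-in the gripper was clear of everything, with wrist force under 1 N.
- **Disagreements:** The handle sat about 2–3 mm off my fitted position before the grasp, and I corrected for it. The cover detector also reported the look-alikes and the bolt as covers, and I left those alone.

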